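Check a battery pack for swelling under the height gauge

ROBOT

A 6-joint arm with a two-finger parallel gripper is mounted at the origin on the work surface. World frame = base frame: x ahead of the robot, y to its left, z up, the work surface at z = 0. Lengths are in m, angles in rad, forces in N, time in s.
With the tool pointing down it reaches from about 0.375 to 0.9 m from the base axis. Payload 3.1 kg.
Tool frame: the origin (TCP) lies on the centre line of the jaws, within the pads' length; the fingertips stand 14 mm ahead of it and the grasp point (between the pads) lies 5 mm behind it; y points along the fingers, z is the direction in which the jaws open and shut, and the axes are right-handed (so a half turn about y gives the same grasp; the last joint's range is limited). The gripper opens to 87 mm and grips with 3 to 60 N. Pads are 19 mm wide; open, the fingers measure 117 mm over their backs; the gripper's body (75 mm by 190 mm) begins 51 mm behind the grasp point.
Start: joints at [-1.296, 0.527, 1.433, -0, 1.181, -0.178], TCP at [0.274, -0.562, 0.237] pointing down, gripper open.
Joint ranges: [-3.08, 3.08], [-0.75, 2.2], [0.22, 2.44], [-1.43, 4.57], [0, 2.65], [-2.85, 2.85]. Speed limits (rad/s): [2.79, 2.79, 3.14, 3.14, 3.14, 3.14].

INTERFACE

Orientations are given as a unit quaternion [x, y, z, w].
In Python, from rig import robot, vision gives the robot as it stands.
- The arm moves only by the shell command python3 -m crank 'ROWS' [FORCE]. ROWS is JSON, a list of rows, each a list of 7 numbers: the shift along the tool's x, y, z as a fraction of full scale, then the turn, a rotation vector about the tool's x, y, z as a fraction of full scale, then the gripper command: -1 is shut, 1 is fully open, values between are in proportion. In form: [[x, y, z, wx, wy, wz, grip], ...]. A call has 1 to 10 rows; each row is the pose to reach, as a shift and turn from the pose commanded when the call began, along the tool's axes at that moment, turning the shorter way round; what a row does not reach only later rows make up. Full scale, the value 1, is 50 cm for a shift and pi rad for a turn. A row lasts 1/8 s, in which the tool goes at most 62.5 mm and 10.7 degrees, less where a joint would pass 70% of its speed; a pose out of reach is approached as far as the arm can. A call with a number of a shift or a turn outside -1 to 1 is refused whole. A call with a gripper value outside its range is refused whole. The fingers move at their own pace and stop on an object; FORCE is the grip in N (left out, the last holds). Time passes only in rows, so rows that repeat a pose let the fingers close. It gives the time, the measured TCP pose, the force and the opening at its end, in the units of the state.
- robot.get_obs(): the state, without advancing time (a new reading comes with each control period).
- vision.camera(name): name is "side" or "top" or "wrist"; returns the picture (480x640x3 uint8, blue, green, red); there is no depth.
- vision.camera_info(name): a dict with "vfov" (degrees; the focal length in pixels is half the picture's height over the tangent of half this angle, whatever the lens; pixels are square), "cx", "cy" (the principal point, pixels), "world_from_camera" (4x4, takes a point from camera to world coordinates); the wrist camera has in their place "tool_from_camera" (4x4, takes a point from camera to tool coordinates, whose origin is the TCP and whose axes are the tool frame's). Camera axes: x right, y up, looking along -z (the intrinsics and any distortion apply to the point x, -y, -z); pixel columns grow to the right and rows downward; lengths in m; the calibration is good to about 2 mm. A picture is of the moment at which its call begins: read the wrist's pose just before it. camera_info takes no time and is no camera call.
- robot.hand_in(): hands the job in, once; it reports no verdict.
The state is a dict: "time": time; "q": joint angles; "joint_velocities": joint speeds; "joint_torque": joint torques, N m; "position": TCP position; "tool_rot": TCP orientation; "ft_force": force on the tool from outside, world axes, zero at the start; "moment": the same for the moment, N m; "grip_width": finger opening in m.
Only numpy, scipy, OpenCV 4.12 (cv2) and the standard library are available. Lean on these libraries where they do the work, as an engineer would, in place of code of your own. Each camera call takes 0.05 s, during which the arm holds its last target.

TASK

Check the black battery pack with the low grip tail for swelling: lay it flat on the bench in front of the height gauge, tall end first, and push it along the lane until its whole tall body has gone under the bridge bar. Press it against the sprung stop at the lane's end with about 10 N for a second, never forcing it against the gauge with more than 15 N, then leave it there, flat in the lane beyond the bar. Leave everything else on the bench where it is.

Things in the scene. Friction and masses are not known exactly. Their poses are not given: they have to be found in the camera images.
- gauge: Height gauge of bare aluminium and steel, screwed to the bench, immovable: a lane with a bridge bar across it and a sprung stop at its far end. Origin: on the bench, under the middle of the bar; +x is the way a pack is pushed through, z up. The lane's floor is the bench; its two side rails, 22 mm tall and 10 mm thick, stand 56 mm apart (y = +-28 mm) from x = -5 mm on.
- bar_under (a point): Middle of the bridge bar's underside, 42 mm above the bench (gauge x = 0, y = 0). The steel bar is 14 mm wide (x = -7 to +7 mm), 136 mm long across the lane, its top 54 mm above the bench, on two posts 20 x 16 mm centred at y = +-60 mm.
- lane_mouth (a point): Middle of the lane's open mouth, on the bench (gauge x = -37 mm, y = 0). From here to x = -5 mm the rails narrow from about 75 mm apart to 56 mm. Before it the bench is free.
- lane_end (a point): Fixed point of the gauge at x = 91, z = 20 mm: the nearest place where the sprung stop's face can be. The stop, an upright steel plate 40 mm wide, 10 to 36 mm above the bench, is clamped anew each time with its face somewhere in x = 91 to 127 mm (not reported). Pressed, it yields along +x by 1 mm per 6 N, 8 mm at most, and springs back.
- pack: Battery pack to check, black plastic, 0.3 to 0.55 kg, loose. Tall body x = -37.5 to +37.5 mm, 50 mm wide, 40 mm tall; behind it a low ribbed tail, x = -117.5 to -37.5 mm, 26 wide, 24 tall. Origin: underside, centre of the tall body; +x points away from the tail (front, brass contacts), z up. Centre of mass 19 mm behind the origin. Sliding it on the bench takes 1 to 4 N.
- pack_front (a point): Centre of the front face of the pack's tall body (x = +37.5, z = 20 mm in the pack's frame).
- pack_rear (a point): Middle of the rear face of the pack's tall body, above the tail (x = -37.5, z = 32 mm in the pack's frame).
- flat_pack: bystander: flat black plastic pack without a tail, 105 x 62 x 22 mm, loose; origin at the underside
- screwdriver: bystander: screwdriver with a grey handle, 170 mm long, lying loose; origin at the middle, underside
- meter: bystander: yellow hand-held test meter lying face up, 150 x 78 x 34 mm, loose; origin at the underside
- canister_lid: bystander: round translucent green canister lid, 110 mm across, 34 mm tall, loose; origin at the underside
- wrench: bystander: steel wrench, 160 mm long, lying loose; origin at the middle, underside
- parts_tray: bystander: grey open parts tray, 120 x 160 x 40 mm, loose; origin at the underside
- hose_clamp: bystander: steel ring, 48 mm across, 12 mm tall, loose; origin at the underside
There are look-alikes about, which are no part of the job. What is shaped like the pack but blue is not meant.

How it is judged:
On the way, in this order (a step that is already met when the one before it is completed fails the run):
1. the pack lies flat in front of the bar, tall end first, in line with the lane (x of pack_front in the frame of gauge between -0.15 and -0.007 m and y of pack_front in the frame of gauge between -0.025 and 0.025 m and angle between pack's own z axis and vertical below 0.08 rad and height (world z) of pack below 0.004 m and angle between the x axis of pack and the x axis of gauge, either way round below 0.25 rad and x of pack_rear in the frame of gauge below -0.05 m), for 0.1 s.
2. the pack's front has gone under the bar, flat on the bench (x of pack_front in the frame of gauge between 0.01 and 0.08 m and y of pack_rear in the frame of gauge between -0.012 and 0.012 m and angle between the x axis of pack and the x axis of gauge, either way round below 0.2 rad and angle between pack's own z axis and vertical below 0.08 rad and height (world z) of pack below 0.004 m), for 0.05 s.
3. the tall body is wholly past the bar and the pack is pressed against the stop with 5 to 15 N for half a second (x of pack_rear in the frame of gauge above 0.008 m and y of pack_rear in the frame of gauge between -0.012 and 0.012 m and angle between the x axis of pack and the x axis of gauge, either way round below 0.2 rad and angle between pack's own z axis and vertical below 0.08 rad and height (world z) of pack below 0.004 m and contact force between pack and gauge between 5 and 15 N), for 0.5 s.
At the end, for the whole second after the job is handed in: The pack lies still and flat on the bench in the lane (tilt under 0.08 rad, within 12 mm of the lane's middle line and 0.2 rad of its direction), its tall body's rear face at least 1 mm past the bar's far side (x over 8 mm in the gauge's frame), released (x of pack_rear in the frame of gauge above 0.008 m and y of pack_rear in the frame of gauge between -0.012 and 0.012 m and angle between the x axis of pack and the x axis of gauge, either way round below 0.2 rad and angle between pack's own z axis and vertical below 0.08 rad and height (world z) of pack below 0.004 m and linear speed of pack below 0.01 m/s); the robot touches nothing.
It fails at once if the pack is forced against the gauge with more than 15 N (contact force between pack and gauge above 15 N).
It fails at once if the arm or gripper presses on the gauge with more than 20 N (contact force between any of the arm, the fingers and gauge above 20 N).
It fails at once if a bystander is moved by more than 25 mm (distance of any of flat_pack, screwdriver, meter, canister_lid, wrench, parts_tray, hose_clamp from where it was at the start of the episode above 0.025 m).
It also fails if it takes over 72 s, if anything falls off the work surface, if the arm or the gripper's body presses on something with over 40 N, if the wrist force passes 120 N, or if a joint passes its speed limit or range.

## Working session

There is one attempt and no reset: what is moved stays moved. The work goes in short steps, Python scripts to look and compute and a shell command to move; the robot and the scene stay as the last step left them, time stands still between calls to the robot, and variables do not carry over. Pictures are saved under pics/ and viewed, and the job is handed in when it is done.

```bash
ls; mkdir -p pics; python3 - <<'E'
from rig import robot, vision
import cv2,json
for n in ("side","top","wrist"):
    o=robot.get_obs() 
    im=vision.camera(n); cv2.imwrite(f"pics/{n}0.png",im)
    print(n,vision.camera_info(n))
print(o)
E
```

```text
pics
side {'vfov': 44.143374626281314, 'cx': 321.00597213476806, 'cy': 246.9634028720903, 'world_from_camera': array([[-0.75083522,  0.45200309, -0.48160117, -0.10209578],
       [-0.6603713 , -0.49994051,  0.56032957,  0.74802951],
       [ 0.01249876,  0.73875076,  0.67386281,  0.88444868],
       [ 0.        ,  0.        ,  0.        ,  1.        ]])}
top {'vfov': 43.88511626263513, 'cx': 312.87913224663686, 'cy': 240.760836753667, 'world_from_camera': array([[-0.01246673,  0.99528226, -0.0962175 ,  0.35487328],
       [-0.99990583, -0.01185663,  0.00690996,  0.04527409],
       [ 0.00573655,  0.09629458,  0.99533635,  1.66376667],
       [ 0.        ,  0.        ,  0.        ,  1.        ]])}
wrist {'vfov': 67.67189120094604, 'cx': 320.652861537696, 'cy': 239.61684143133576, 'tool_from_camera': array([[ 1.76396725e-04, -9.55365170e-01, -2.95427421e-01,
        -8.17578559e-02],
       [ 3.37939103e-04,  2.95427466e-01, -9.55365113e-01,
        -1.49523864e-01],
       [ 9.99999927e-01,  6.86867998e-05,  3.74967686e-04,
        -4.71990300e-04],
       [ 0.00000000e+00,  0.00000000e+00,  0.00000000e+00,
         1.00000000e+00]])}
{'time': 0.1, 'q': array([-1.29550243e+00,  5.28396154e-01,  1.43374041e+00,  1.95277459e-05,
        1.18139893e+00, -1.78496759e-01]), 'joint_velocities': array([-0.00174623, -0.00144938, -0.00366567, -0.00095603,  0.00135219,
       -0.00154616]), 'joint_torque': array([-3.46645311e-04, -4.40985703e+01, -1.77150965e+01,  6.34743716e-02,
        5.34073915e-02, -4.20159608e-05]), 'position': array([ 0.27384831, -0.56112831,  0.23566609]), 'tool_rot': array([-0.15909038,  0.68966995, -0.68829714,  0.15903667]), 'ft_force': array([-0.16779781,  0.14245952,  1.20563461]), 'moment': array([-0.01508856,  0.01650428,  0.07103764]), 'grip_width': 0.08711752366612877}
```

View pics/top0.png

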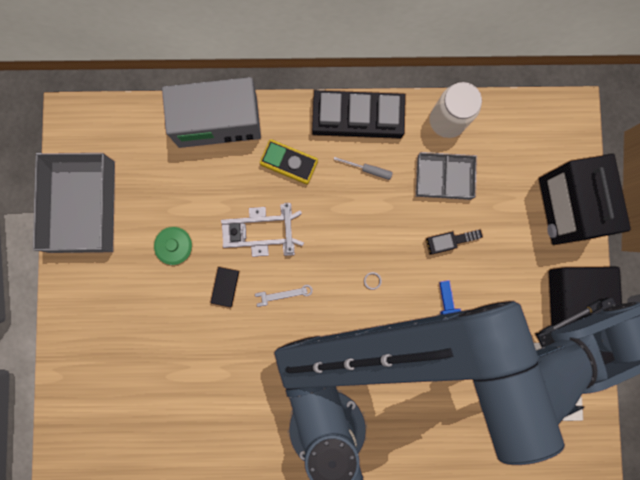

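View pics/side0.png

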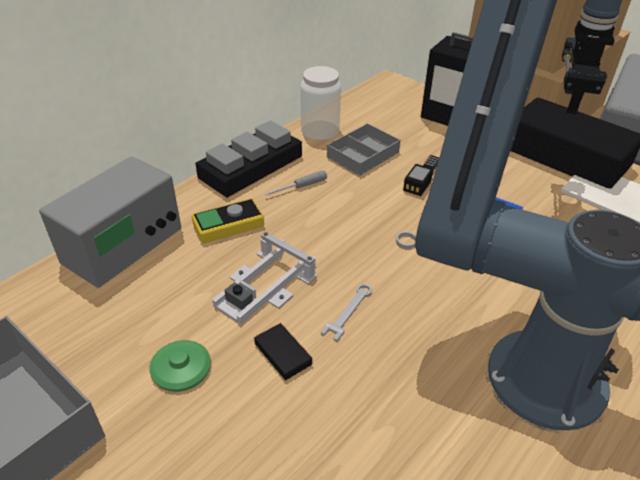

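View pics/wrist0.png

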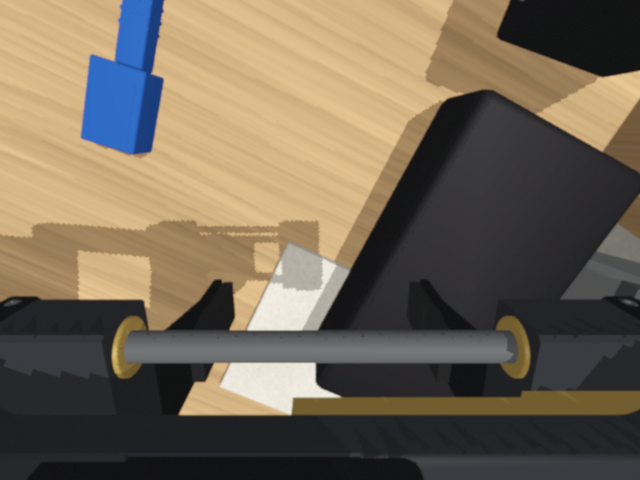

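```bash
python3 - <<'E'
import cv2,numpy as np
t=cv2.imread('pics/top0.png'); s=cv2.imread('pics/side0.png')
a=cv2.resize(t[215:275,400:500],None,fx=7,fy=7,interpolation=cv2.INTER_CUBIC)
b=cv2.resize(t[190:270,210:320],None,fx=7,fy=7,interpolation=cv2.INTER_CUBIC)
c=cv2.resize(s[225:330,205:325],None,fx=5,fy=5,interpolation=cv2.INTER_CUBIC)
d=cv2.resize(s[145:205,390:460],None,fx=8,fy=8,interpolation=cv2.INTER_CUBIC)
for n,i in zip('abcd',(a,b,c,d)): cv2.imwrite(f'pics/z_{n}.png',i)
E
```

```text
(no output)
```

View pics/z_a.png

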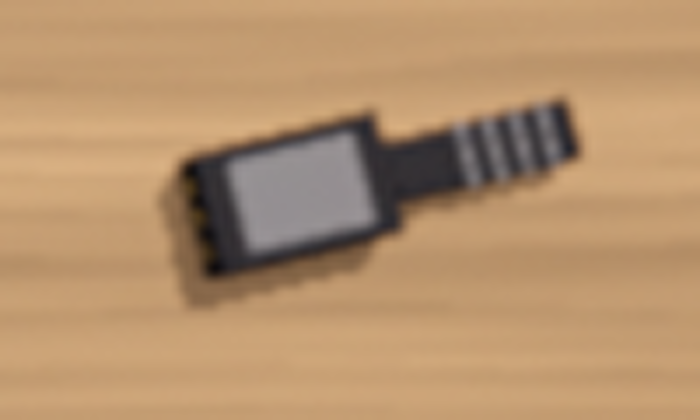

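View pics/z_b.png

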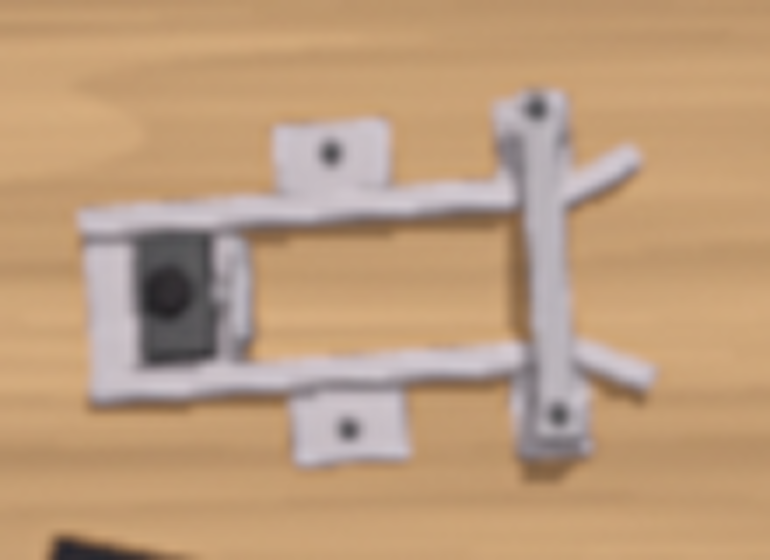

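View pics/z_c.png

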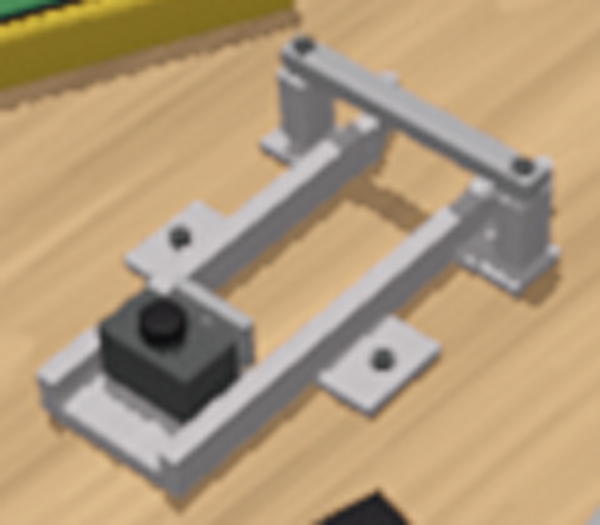

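View pics/z_d.png

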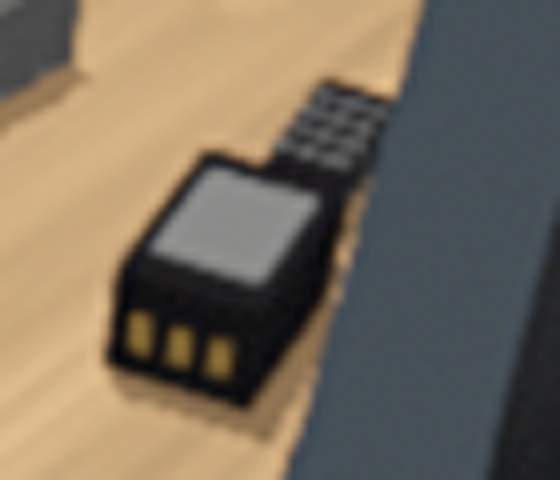

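```bash
cat > h.py <<'E'
import numpy as np,cv2
from rig import robot,vision
from scipy.spatial.transform import Rotation as R
def ray(n,u,v):
    i=vision.camera_info(n); f=240/np.tan(np.radians(i['vfov'])/2)
    if 'world_from_camera' in i: T=i['world_from_camera']
    else:
        o=robot.get_obs(); W=np.eye(4); W[:3,:3]=R.from_quat(o['tool_rot']).as_matrix(); W[:3,3]=o['position']; T=W@i['tool_from_camera']
    d=T[:3,:3]@np.array([(u-i['cx'])/f,-(v-i['cy'])/f,-1]); return T[:3,3],d
def pt(n,u,v,z):
    c,d=ray(n,u,v); return c+d*(z-c[2])/d[2]
def tri(a,b):
    (c1,d1),(c2,d2)=ray(*a),ray(*b)
    s=np.linalg.lstsq(np.c_[d1,-d2],c2-c1,rcond=None)[0]
    p,q=c1+s[0]*d1,c2+s[1]*d2; return (p+q)/2,np.linalg.norm(p-q)
E
python3 - <<'E'
from h import *
np.set_printoptions(precision=4,suppress=True)
A=lambda x,y:(400+(x+.5)/7-.5,215+(y+.5)/7-.5)
B=lambda x,y:(210+(x+.5)/7-.5,190+(y+.5)/7-.5)
C=lambda x,y:(205+(x+.5)/5-.5,225+(y+.5)/5-.5)
D=lambda x,y:(390+(x+.5)/8-.5,145+(y+.5)/8-.5)
print('bolts top', b1:=pt('top',*B(536,107),.056), b2:=pt('top',*B(558,415),.056), np.linalg.norm(b1-b2))
print('bolts tri', tri(('top',*B(536,107)),('side',*C(303,46))), tri(('top',*B(558,415)),('side',*C(523,166))))
for p in [(331,152),(348,430)]: print('foot screws',pt('top',*B(*p),.004))
for p,z in [((85,228),.022),((100,385),.022),((500,192),.022),((510,355),.022)]: print('rail in/out',pt('top',*B(*p),z))
for p in [(247,240),(240,350)]: print('stop face',pt('top',*B(*p),.036))
for p in [(190,160),(372,112),(398,228),(212,275)]: print('body corner',pt('top',*A(*p),.040))
for p in [(568,100),(580,152)]: print('tail end',pt('top',*A(*p),.024))
for p in [(125,262),(262,290),(210,155),(345,190)]: print('side body corner',pt('side',*D(*p),.040))
o=robot.get_obs();print(R.from_quat(o['tool_rot']).as_matrix())
E
```

```text
bolts top [0.6095 0.1058 0.056 ] [0.489  0.0983 0.056 ] 0.12070644922841632
bolts tri (array([0.6093, 0.1053, 0.0524]), np.float64(0.001959847693863443)) (array([0.4888, 0.098 , 0.0531]), np.float64(0.0012701710109507393))
foot screws [0.6004 0.1902 0.004 ]
foot screws [0.4884 0.1838 0.004 ]
rail in/out [0.5685 0.2862 0.022 ]
rail in/out [0.5059 0.2801 0.022 ]
rail in/out [0.581  0.1216 0.022 ]
rail in/out [0.5159 0.1181 0.022 ]
stop face [0.5612 0.2205 0.036 ]
stop face [0.5178 0.2233 0.036 ]
body corner [ 0.5173 -0.2783  0.04  ]
body corner [ 0.5354 -0.3504  0.04  ]
body corner [ 0.4896 -0.359   0.04  ]
body corner [ 0.472  -0.2855  0.04  ]
tail end [ 0.541  -0.4323  0.024 ]
tail end [ 0.5203 -0.4362  0.024 ]
side body corner [ 0.5156 -0.281   0.04  ]
side body corner [ 0.4764 -0.2972  0.04  ]
side body corner [ 0.5291 -0.3461  0.04  ]
side body corner [ 0.487  -0.3586  0.04  ]
[[-0.8988 -0.0005  0.4384]
 [-0.4384  0.0016 -0.8988]
 [-0.0003 -1.     -0.0017]]
```

```bash
python3 -m crank '[[-0.1,0,0,0,-0.05,0,1],[-0.2,0,-0.01,0,-0.1,0,1],[-0.3,0.05,-0.02,0,-0.16,0,1],[-0.4,0.1,-0.03,0,-0.22,0,1],[-0.5,0.15,-0.04,0,-0.28,0,1],[-0.55,0.2,-0.05,0,-0.34,0,1],[-0.585,0.2,-0.051,0,-0.4,0,1],[-0.585,0.2,-0.051,0,-0.43,0,1],[-0.585,0.2,-0.051,0,-0.43,0,1],[-0.585,0.2,-0.051,0,-0.43,0,1]]' 
python3 - <<'E'
from h import *
np.set_printoptions(precision=4,suppress=True)
o=robot.get_obs();print(o['time'],o['position'],o['q']);print(R.from_quat(o['tool_rot']).as_matrix())
for n in('wrist','top'): cv2.imwrite(f'pics/{n}1.png',vision.camera(n))
E
```

```text
time: 1.4
position: [0.5255, -0.4106, 0.1364]
tool_rot: [-0.555, 0.439, -0.439, 0.555]
ft_force: [-1.0, 1.1, -0.3]
grip_width: 0.0871
1.4 [ 0.5255 -0.4106  0.1364] [-0.8306  0.6979  1.4044 -0.      1.0397 -1.0627]
[[ 0.23   -0.0003  0.9732]
 [-0.9732  0.0003  0.23  ]
 [-0.0003 -1.     -0.0002]]
```

View pics/wrist1.png

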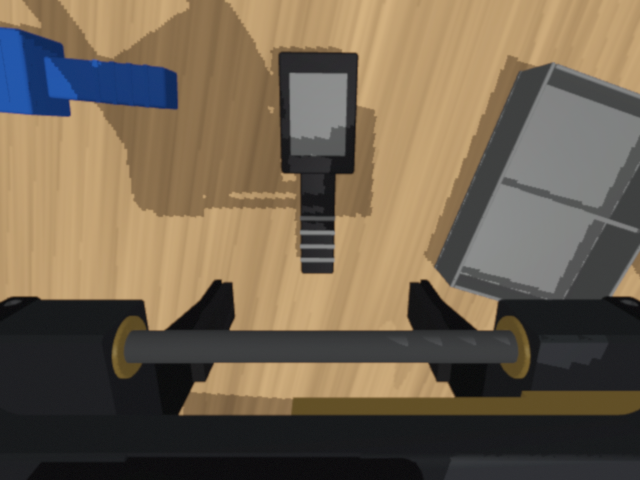

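View pics/top1.png

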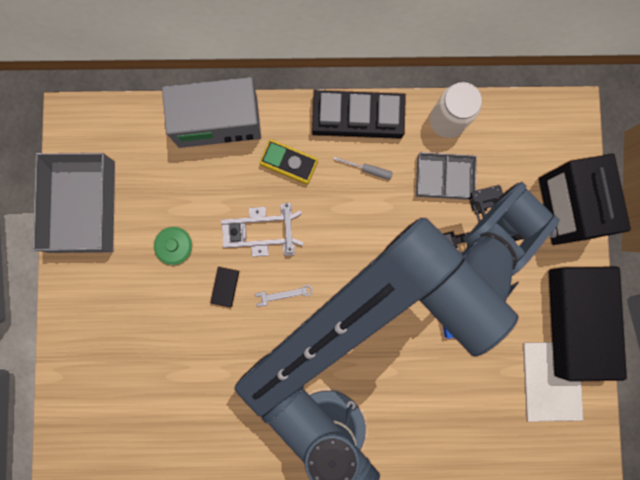

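```bash
python3 - <<'E'
from h import *
np.set_printoptions(precision=4,suppress=True)
o=robot.get_obs();M=R.from_quat(o['tool_rot']).as_matrix()
def show(l,u,v,z):
    p=pt('wrist',u,v,z); print(l,p,'tool',M.T@(p-o['position']))
show('tail endL',302,272,.024);show('tail endR',332,272,.024)
show('tail topL',302,176,.024);show('tail topR',335,176,.024)
show('front L',280,53,.04);show('front R',357,53,.04)
show('rear L',281,172,.04);show('rear R',355,172,.04)
show('tray corner top',452,285,.04);show('tray low',430,255,.0);show('blue',178,108,.024)
E
```

```text
tail endL [ 0.5172 -0.4391  0.024 ] tool [ 0.0257  0.1126 -0.0146]
tail endR [ 0.5402 -0.4337  0.024 ] tool [0.0257 0.1126 0.0091]
tail topL [ 0.501  -0.3658  0.024 ] tool [-0.0494  0.1126 -0.0134]
tail topR [ 0.5243 -0.3603  0.024 ] tool [-0.0494  0.1126  0.0106]
front L [ 0.4718 -0.293   0.04  ] tool [-0.127   0.0966 -0.025 ]
front R [ 0.5183 -0.282   0.04  ] tool [-0.127   0.0966  0.0227]
rear L [ 0.4869 -0.3643  0.04  ] tool [-0.0541  0.0966 -0.0268]
rear R [ 0.5358 -0.3528  0.04  ] tool [-0.0541  0.0966  0.0235]
tray corner top [ 0.628  -0.4169  0.04  ] tool [0.0296 0.0966 0.0985]
tray low [ 0.6203 -0.4089  0.    ] tool [0.02   0.1366 0.0928]
blue [ 0.408  -0.3401  0.024 ] tool [-0.0958  0.1126 -0.098 ]
```

```bash
python3 -m crank '[[0,0.08,-0.004,0,0,0,1],[0,0.15,-0.004,0,0,0,1],[0,0.2,-0.004,0,0,0,1],[0,0.225,-0.004,0,0,0,1],[0,0.234,-0.004,0,0,0,1],[0,0.234,-0.004,0,0,0,1],[0,0.234,-0.004,0,0,0,-0.4],[0,0.234,-0.004,0,0,0,-1],[0,0.234,-0.004,0,0,0,-1],[0,0.234,-0.004,0,0,0,-1]]' 20
python3 - <<'E'
from h import *
np.set_printoptions(precision=4,suppress=True)
o=robot.get_obs();print(o['time'],o['position'],o['grip_width'],o['ft_force'])
for n in('wrist',): cv2.imwrite(f'pics/{n}2.png',vision.camera(n))
E
```

```text
time: 2.75
position: [0.5238, -0.4111, 0.0198]
tool_rot: [0.555, -0.438, 0.438, -0.555]
ft_force: [-0.4, -0.4, -1.3]
grip_width: 0.055
2.75 [ 0.5238 -0.4111  0.0198] 0.05502504574899535 [-0.405  -0.4494 -1.3258]
```

View pics/wrist2.png

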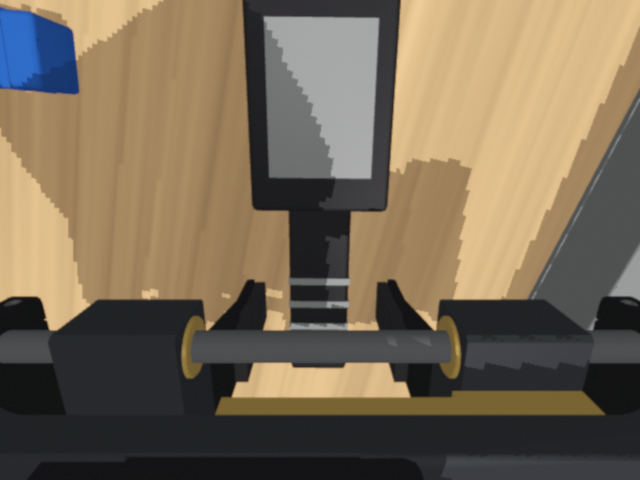

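Fingers straddle the tail (tail cols 290–350, still closing). Let them close.

```bash
python3 -m crank '[[0,0,0,0,0,0,-1],[0,0,0,0,0,0,-1],[0,0,0,0,0,0,-1],[0,0,0,0,0,0,-1],[0,0,0,0,0,0,-1],[0,0,0,0,0,0,-1]]' 20
python3 - <<'E'
from h import *
np.set_printoptions(precision=4,suppress=True)
o=robot.get_obs();print(o['time'],o['position'],o['grip_width'],o['ft_force']);print(R.from_quat(o['tool_rot']).as_matrix())
g=np.array([.549,.102]);e=np.array([-.066,.998]);e/=np.linalg.norm(e)
# pack: TCP at pack x=-0.0918
t=g+e*(-.05-.0375-.0918); d=np.r_[t-o['position'][:2],0]
M=R.from_quat(o['tool_rot']).as_matrix()
print(t,d,M.T@d/.5)
E
```

```text
time: 3.55
position: [0.5237, -0.411, 0.0195]
tool_rot: [0.555, -0.438, 0.438, -0.555]
ft_force: [-1.1, -1.0, -0.2]
grip_width: 0.0256
3.55 [ 0.5237 -0.411   0.0195] 0.02555239372362431 [-1.0976 -0.9929 -0.1936]
[[ 0.2317 -0.0001  0.9728]
 [-0.9728  0.0001  0.2317]
 [-0.0001 -1.     -0.0001]]
[ 0.5608 -0.0769] [0.0371 0.3341 0.    ] [-0.6328  0.      0.2271]
```

```bash
python3 -m crank '[[-0.04,0,0.014,0,0.003,0,-1],[-0.1,0,0.035,0,0.01,0,-1],[-0.17,0,0.06,0,0.018,0,-1],[-0.25,0,0.09,0,0.026,0,-1],[-0.33,0,0.118,0,0.034,0,-1],[-0.41,0,0.147,0,0.042,0,-1],[-0.49,0,0.176,0,0.05,0,-1],[-0.56,0,0.2,0,0.053,0,-1],[-0.61,0,0.219,0,0.053,0,-1],[-0.632,0,0.227,0,0.053,0,-1]]' 20
python3 -m crank '[[0,0,0,0,0,0,-1],[0,0,0,0,0,0,-1]]' 20
python3 - <<'E'
from h import *
np.set_printoptions(precision=4,suppress=True)
o=robot.get_obs();print(o['time'],o['position'],o['grip_width'],o['ft_force']);print(R.from_quat(o['tool_rot']).as_matrix())
for n in('wrist','top','side'): cv2.imwrite(f'pics/{n}3.png',vision.camera(n))
t=cv2.imread('pics/top3.png');cv2.imwrite('pics/top3z.png',cv2.resize(t[180:300,200:340],None,fx=5,fy=5,interpolation=cv2.INTER_CUBIC))
E
```

```text
time: 4.8
position: [0.5603, -0.0749, 0.0195]
tool_rot: [0.517, -0.483, 0.482, -0.517]
ft_force: [0.3, -2.0, -1.4]
grip_width: 0.0262
time: 5.05
position: [0.5606, -0.0776, 0.0195]
tool_rot: [0.516, -0.483, 0.483, -0.516]
ft_force: [0.1, 1.1, -1.0]
grip_width: 0.0261
5.05 [ 0.5606 -0.0776  0.0195] 0.0260943298546718 [ 0.1443  1.1447 -0.9664]
[[ 0.0666 -0.0006  0.9978]
 [-0.9978  0.0004  0.0666]
 [-0.0004 -1.     -0.0006]]
```

View pics/wrist3.png

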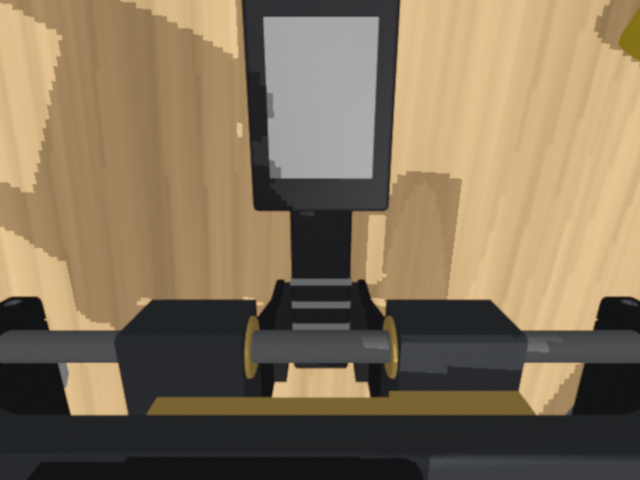

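View pics/top3z.png

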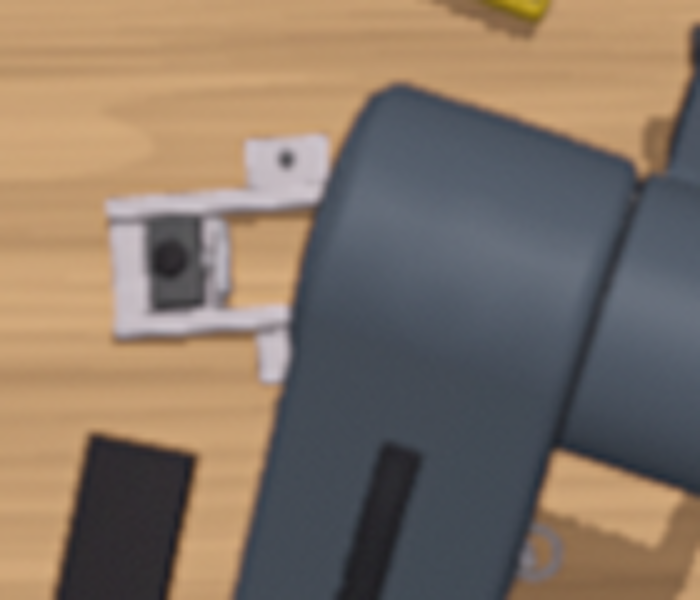

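View pics/side3.png

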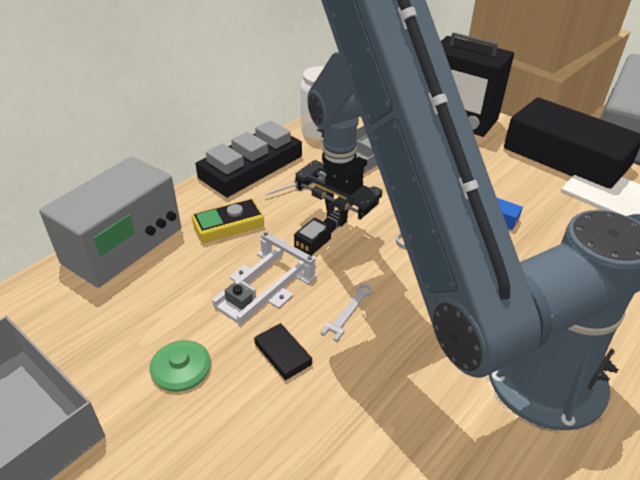

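```bash
python3 - <<'E'
import cv2
s=cv2.imread('pics/side3.png');cv2.imwrite('pics/side3z.png',cv2.resize(s[205:305,255:355],None,fx=6,fy=6,interpolation=cv2.INTER_CUBIC))
E
```

```text
(no output)
```

View pics/side3z.png

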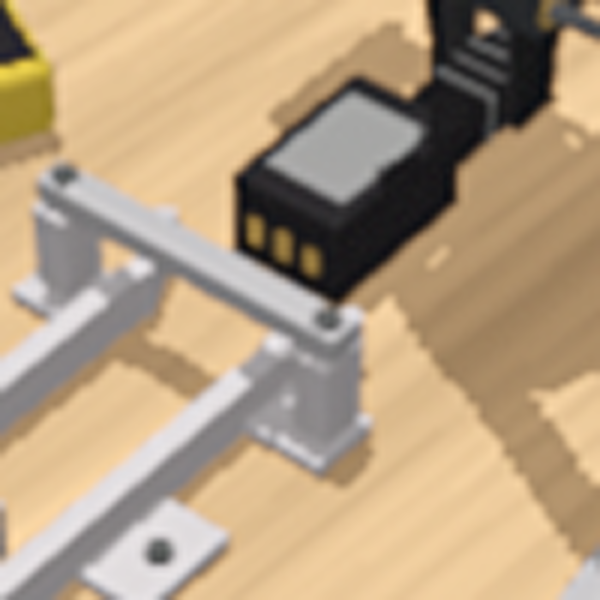

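```bash
python3 - <<'E'
from h import *
np.set_printoptions(precision=4,suppress=True)
C=lambda x,y:(255+(x+.5)/6-.5,205+(y+.5)/6-.5)
b1=pt('side',*C(64,174),.055);b2=pt('side',*C(328,320),.055);g=((b1+b2)/2)[:2];print(b1,b2,g)
yv=(b2-b1)[:2];yv/=np.linalg.norm(yv);
e=np.array([-.066,.998]);e/=np.linalg.norm(e);n=np.array([-e[1],e[0]]);print('bar y',yv,n)
for p in [(240,180),(335,228),(360,80),(455,130)]:
    q=pt('side',*C(*p),.04)[:2];print(q,(q-g)@e,(q-g)@n)
E
```

```text
[0.6067 0.1062 0.055 ] [0.4866 0.0993 0.055 ] [0.5466 0.1027]
bar y [-0.9983 -0.0577] [-0.9978 -0.066 ]
[0.5701 0.0544] -0.04981486258484359 -0.020254349249177305
[0.5273 0.0506] -0.05074770624897489 0.022686569976889535
[ 0.5758 -0.0169] -0.12130353865996665 -0.02116991940076068
[ 0.5307 -0.0189] -0.12029432215923076 0.023872801018347174
```

```bash
python3 -m crank '[[-0.01,0,0.001,0,0,0,-1],[-0.02,0,0.002,0,0,0,-1],[-0.03,0,0.002,0,0,0,-1],[-0.04,0,0.002,0,0,0,-1],[-0.05,0,0.002,0,0,0,-1],[-0.06,0,0.002,0,0,0,-1],[-0.07,0,0.002,0,0,0,-1],[-0.08,0,0.002,0,0,0,-1],[-0.09,0,0.002,0,0,0,-1]]' 10
python3 -m crank '[[-0.01,0,0,0,0,0,-1],[-0.02,0,0,0,0,0,-1]]'
python3 -m crank '[[-0.01,0,0,0,0,0,-1],[-0.02,0,0,0,0,0,-1]]'
python3 - <<'E'
from h import *
cv2.imwrite('pics/side4.png',s:=vision.camera('side'))
cv2.imwrite('pics/side4z.png',cv2.resize(s[205:305,255:355],None,fx=6,fy=6,interpolation=cv2.INTER_CUBIC))
cv2.imwrite('pics/wrist4.png',s:=vision.camera('wrist'))
E
```

```text
time: 6.32
position: [0.5587, -0.0321, 0.0195]
tool_rot: [0.517, -0.483, 0.483, -0.517]
ft_force: [-1.4, -1.8, -1.5]
grip_width: 0.0259
time: 6.58
position: [0.558, -0.0221, 0.0195]
tool_rot: [0.517, -0.483, 0.483, -0.517]
ft_force: [-1.8, -1.4, -1.6]
grip_width: 0.026
time: 6.82
position: [0.5574, -0.0121, 0.0195]
tool_rot: [0.517, -0.483, 0.483, -0.516]
ft_force: [-0.6, -2.5, -2.1]
grip_width: 0.026
```

View pics/side4z.png

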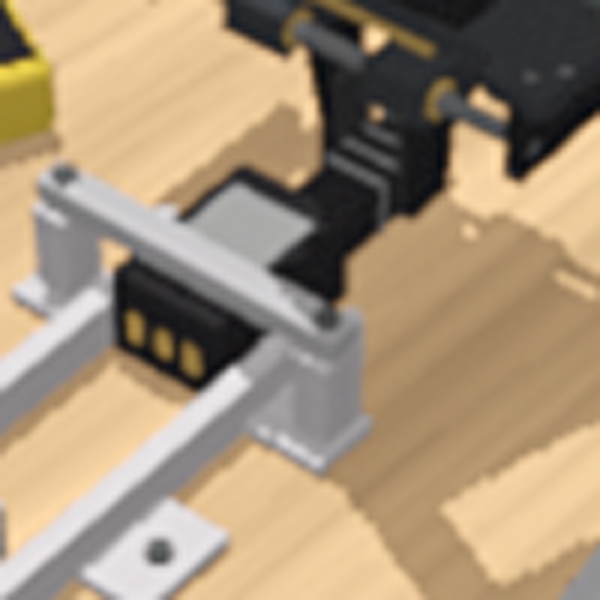

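View pics/wrist4.png

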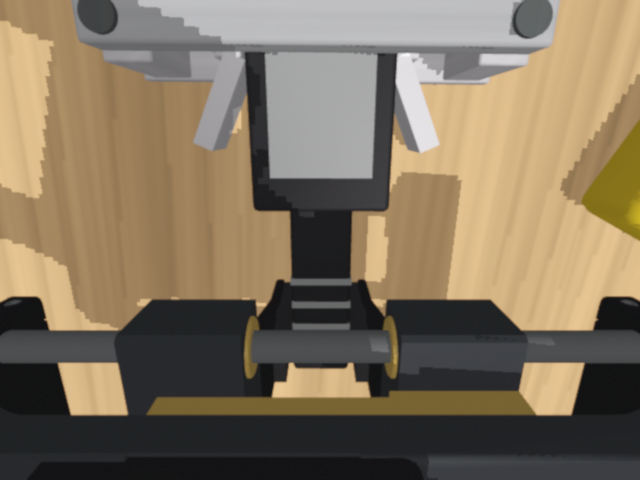

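```bash
python3 -m crank '[[-0.01,0,-0.001,0,0,0,-1],[-0.02,0,-0.002,0,0,0,-1],[-0.03,0,-0.002,0,0,0,-1],[-0.04,0,-0.002,0,0,0,-1],[-0.05,0,-0.002,0,0,0,-1]]'
python3 -m crank '[[-0.01,0,0,0,0,0,-1],[-0.02,0,0,0,0,0,-1],[-0.03,0,0,0,0,0,-1],[-0.04,0,0,0,0,0,-1],[-0.05,0,0,0,0,0,-1]]'
python3 - <<'E'
from h import *
cv2.imwrite('pics/side5.png',s:=vision.camera('side'))
cv2.imwrite('pics/side5z.png',cv2.resize(s[205:325,205:345],None,fx=5,fy=5,interpolation=cv2.INTER_CUBIC))
cv2.imwrite('pics/wrist5.png',s:=vision.camera('wrist'))
E
```

```text
time: 7.55
position: [0.5549, 0.0128, 0.0196]
tool_rot: [-0.517, 0.483, -0.483, 0.517]
ft_force: [-0.5, -1.2, -1.5]
grip_width: 0.0257
time: 8.18
position: [0.5532, 0.0377, 0.0196]
tool_rot: [0.517, -0.483, 0.483, -0.517]
ft_force: [-0.7, -1.1, -2.4]
grip_width: 0.0262
```

View pics/side5z.png

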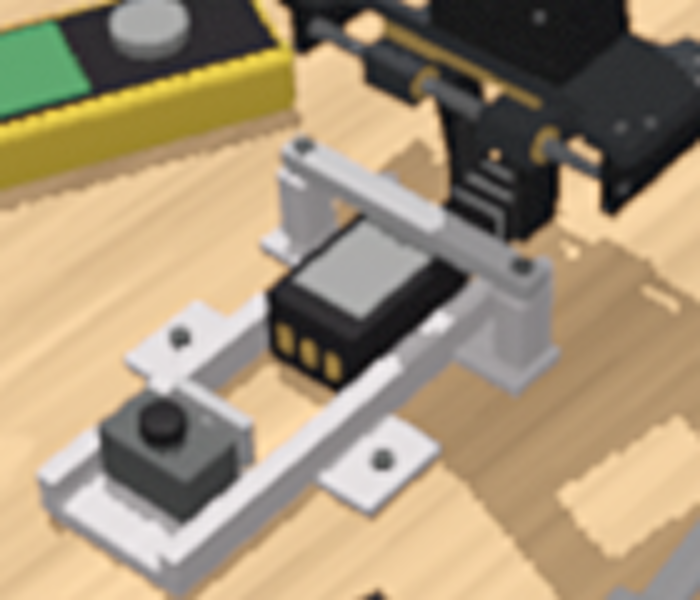

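View pics/wrist5.png

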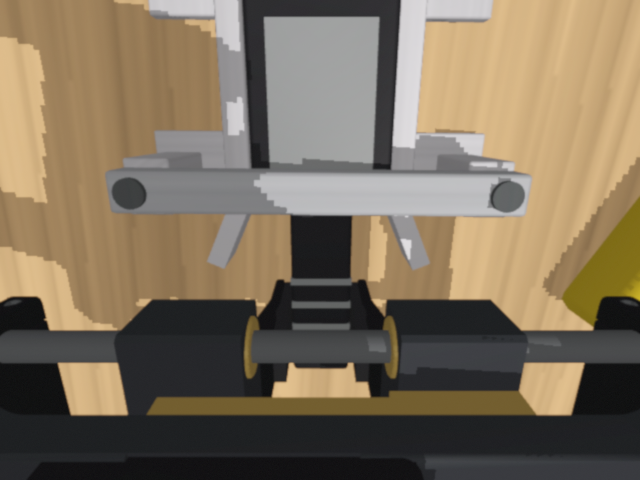

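```bash
python3 -m crank '[[0,0,0,0,0,0,0.4],[0,0,0,0,0,0,0.4],[0,0,0,0,0,0,0.4],[0,0,0,0,0,0,0.4],[0.02,0,0,0,0,0,0.4],[0.05,0,0,0,0,0,0.4],[0.08,0,0,0,0,0,0.4],[0.1,0,0,0,0,0,0.4],[0.1,0,0,0,0,0,-1],[0.1,0,0,0,0,0,-1]]' 20
python3 -m crank '[[0,0,0,0,0,0,-1],[0,0,0,0,0,0,-1],[0,0,0,0,0,0,-1],[0,0,0,0,0,0,-1],[0,0,0,0,0,0,-1],[0,0,0,0,0,0,-1],[0,0,0,0,0,0,-1],[0,0,0,0,0,0,-1],[0,0,0,0,0,0,-1]]' 20
python3 - <<'E'
from h import *
print(robot.get_obs()['ft_force'],robot.get_obs()['position'])
cv2.imwrite('pics/side6.png',s:=vision.camera('side'))
cv2.imwrite('pics/side6z.png',cv2.resize(s[205:325,205:345],None,fx=5,fy=5,interpolation=cv2.INTER_CUBIC))
cv2.imwrite('pics/wrist6.png',s:=vision.camera('wrist'))
E
```

```text
time: 9.52
position: [0.5564, -0.0124, 0.0195]
tool_rot: [0.517, -0.483, 0.483, -0.516]
ft_force: [-0.7, 0.6, 0.8]
grip_width: 0.048
time: 10.65
position: [0.5566, -0.0125, 0.0195]
tool_rot: [-0.517, 0.483, -0.483, 0.517]
ft_force: [-0.2, 1.1, 0.2]
grip_width: 0.0008
[-0.17816836  1.05787705  0.17868842] [ 0.55658768 -0.01249292  0.01954921]
```

View pics/side6z.png

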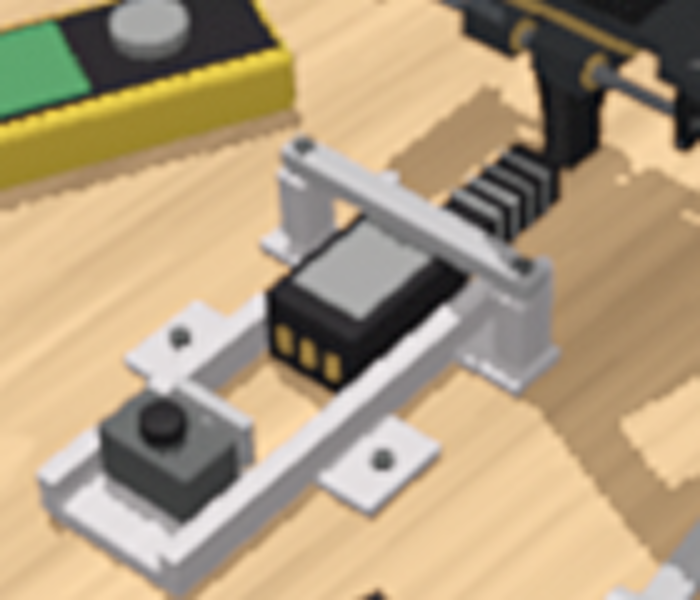

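View pics/wrist6.png

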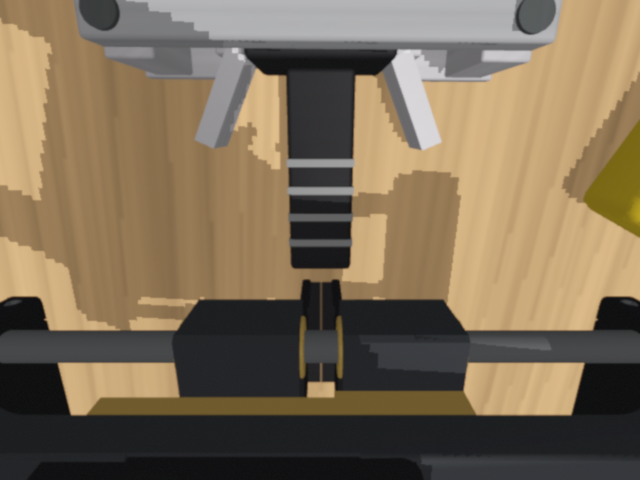

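```bash
python3 -m crank '[[-0.01,0,0,0,0,0,-1],[-0.02,0,0,0,0,0,-1],[-0.03,0,0,0,0,0,-1],[-0.04,0,0,0,0,0,-1],[-0.05,0,0,0,0,0,-1],[-0.06,0,0,0,0,0,-1],[-0.07,0,0,0,0,0,-1],[-0.08,0,0,0,0,0,-1],[-0.086,0,0,0,0,0,-1],[-0.092,0,0,0,0,0,-1]]'
python3 - <<'E'
from h import *
cv2.imwrite('pics/top7.png',s:=vision.camera('top'))
cv2.imwrite('pics/side7.png',s:=vision.camera('side'))
cv2.imwrite('pics/side7z.png',cv2.resize(s[205:325,205:345],None,fx=5,fy=5,interpolation=cv2.INTER_CUBIC))
E
```

```text
time: 12.0
position: [0.5535, 0.0336, 0.0196]
tool_rot: [0.517, -0.483, 0.483, -0.517]
ft_force: [0.4, -2.2, -0.8]
grip_width: 0.0007
```

View pics/side7z.png

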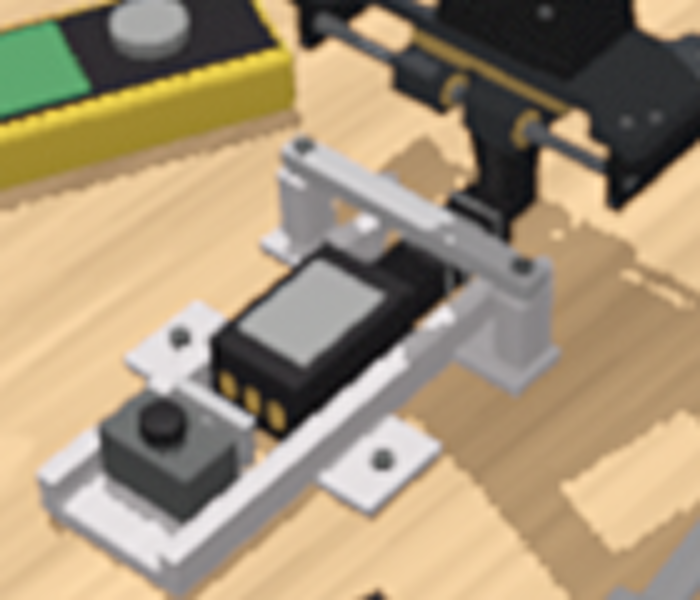

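```bash
for i in 1; do python3 -m crank '[[-0.004,0,0,0,0,0,-1],[-0.008,0,0,0,0,0,-1],[-0.012,0,0,0,0,0,-1],[-0.016,0,0,0,0,0,-1]]'; done
python3 -m crank '[[-0.002,0,0,0,0,0,-1],[-0.004,0,0,0,0,0,-1],[-0.006,0,0,0,0,0,-1],[-0.008,0,0,0,0,0,-1]]'
python3 - <<'E'
from h import *
cv2.imwrite('pics/side8.png',s:=vision.camera('side'))
cv2.imwrite('pics/side8z.png',cv2.resize(s[205:325,205:345],None,fx=5,fy=5,interpolation=cv2.INTER_CUBIC))
E
```

```text
time: 12.6
position: [0.553, 0.0415, 0.0196]
tool_rot: [-0.517, 0.483, -0.483, 0.517]
ft_force: [-0.8, -1.7, -1.0]
grip_width: 0.0002
time: 13.1
position: [0.5526, 0.0454, 0.0195]
tool_rot: [0.517, -0.483, 0.483, -0.517]
ft_force: [-0.3, -1.7, -0.0]
grip_width: 0.0001
```

View pics/side8z.png

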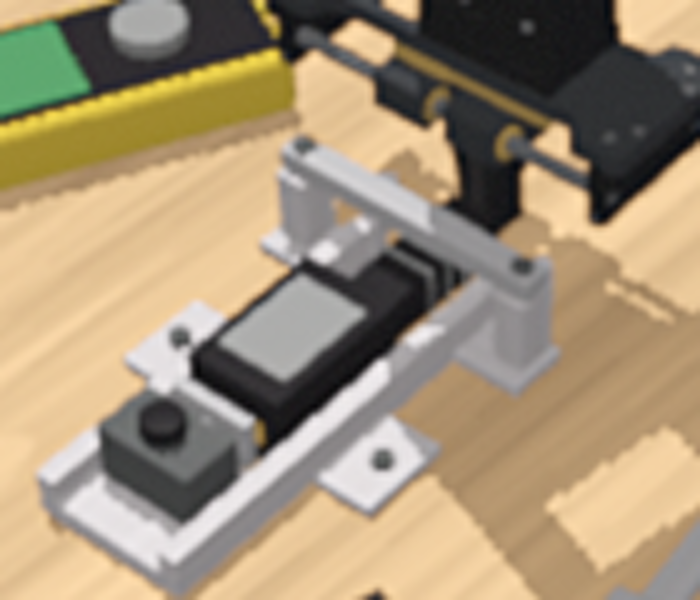

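```bash
python3 -m crank '[[-0.002,0,0,0,0,0,-1],[-0.004,0,0,0,0,0,-1],[-0.006,0,0,0,0,0,-1],[-0.006,0,0,0,0,0,-1]]'
python3 -m crank '[[-0.001,0,0,0,0,0,-1],[-0.002,0,0,0,0,0,-1],[-0.002,0,0,0,0,0,-1]]'
python3 -m crank '[[-0.001,0,0,0,0,0,-1],[-0.002,0,0,0,0,0,-1],[-0.002,0,0,0,0,0,-1]]'
python3 -m crank '[[-0.001,0,0,0,0,0,-1],[-0.002,0,0,0,0,0,-1],[-0.002,0,0,0,0,0,-1]]'
```

```text
time: 13.65
position: [0.5525, 0.0486, 0.0196]
tool_rot: [-0.517, 0.483, -0.483, 0.517]
ft_force: [0.2, -0.5, -0.2]
grip_width: 0.0002
time: 14.02
position: [0.5524, 0.0494, 0.0196]
tool_rot: [-0.517, 0.483, -0.483, 0.517]
ft_force: [0.1, -2.2, -1.2]
grip_width: 0.0007
time: 14.4
position: [0.5523, 0.0505, 0.0196]
tool_rot: [-0.517, 0.483, -0.483, 0.517]
ft_force: [-0.1, -1.4, -1.1]
grip_width: 0.0005
time: 14.78
position: [0.5523, 0.0515, 0.0196]
tool_rot: [-0.517, 0.483, -0.483, 0.517]
ft_force: [-0.1, -1.0, -0.6]
grip_width: 0.0005
```

```bash

python3 -m crank '[[-0.001,0,0,0,0,0,-1],[-0.002,0,0,0,0,0,-1],[-0.002,0,0,0,0,0,-1]]' | grep -E "pos|ft"
python3 -m crank '[[-0.001,0,0,0,0,0,-1],[-0.002,0,0,0,0,0,-1],[-0.002,0,0,0,0,0,-1]]'| grep -E "pos|ft"
python3 - <<'E'
from h import *
cv2.imwrite('pics/side9.png',s:=vision.camera('side'))
cv2.imwrite('pics/side9z.png',cv2.resize(s[255:325,205:295],None,fx=8,fy=8,interpolation=cv2.INTER_CUBIC))
E
```

```text
position: [0.5522, 0.0525, 0.0196]
ft_force: [-0.6, -2.2, 0.8]
position: [0.5522, 0.0531, 0.0195]
ft_force: [-0.3, -3.6, 0.4]
```

View pics/side9z.png

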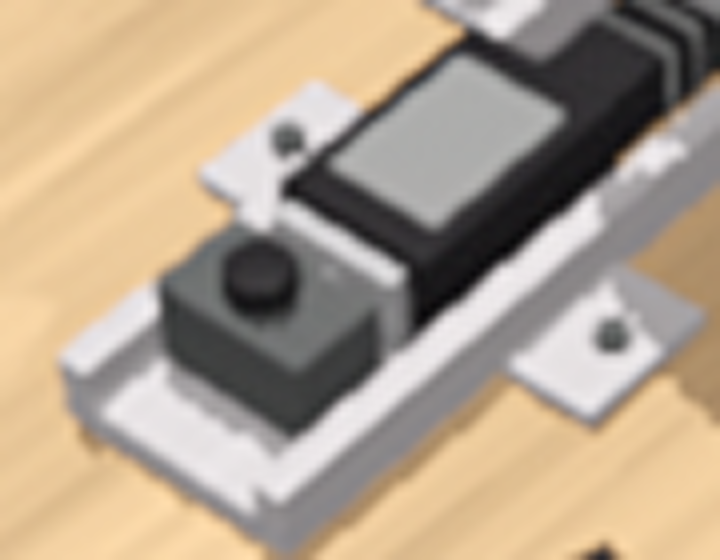

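```bash
for i in 1; do 
python3 -m crank '[[-0.001,0,0,0,0,0,-1],[-0.001,0,0,0,0,0,-1]]' | grep -E "pos|ft"
python3 -m crank '[[-0.001,0,0,0,0,0,-1],[-0.001,0,0,0,0,0,-1]]' | grep -E "pos|ft"
done
```

```text
position: [0.5522, 0.0534, 0.0196]
ft_force: [-0.3, -5.5, 1.1]
position: [0.5522, 0.0537, 0.0196]
ft_force: [-0.5, -6.8, 0.2]
```

```bash

python3 -m crank '[[-0.001,0,0,0,0,0,-1],[-0.001,0,0,0,0,0,-1]]' | grep -E "pos|ft"
python3 -m crank '[[-0.001,0,0,0,0,0,-1],[-0.001,0,0,0,0,0,-1]]' | grep -E "pos|ft"
python3 -m crank '[[-0.0,0,0,0,0,0,-1],[0,0,0,0,0,0,-1]]' | grep -E "pos|ft"
```

```text
position: [0.5522, 0.0539, 0.0196]
ft_force: [0.1, -7.2, -0.4]
position: [0.5522, 0.0541, 0.0196]
ft_force: [-0.2, -8.0, -0.9]
position: [0.5522, 0.0541, 0.0196]
ft_force: [-0.4, -8.3, 0.1]
```

```bash

python3 -m crank '[[-0.001,0,0,0,0,0,-1],[-0.001,0,0,0,0,0,-1]]' | grep -E "pos|ft"
python3 -m crank '[[-0.001,0,0,0,0,0,-1],[-0.001,0,0,0,0,0,-1]]' | grep -E "pos|ft"
python3 -m crank '[[0,0,0,0,0,0,-1],[0,0,0,0,0,0,-1],[0,0,0,0,0,0,-1],[0,0,0,0,0,0,-1]]' | grep -E "pos|ft"
python3 -m crank '[[0,0,0,0,0,0,-1],[0,0,0,0,0,0,-1],[0,0,0,0,0,0,-1],[0,0,0,0,0,0,-1]]' | grep -E "pos|ft"
```

```text
position: [0.5523, 0.0543, 0.0196]
ft_force: [-0.2, -9.9, 0.2]
position: [0.5523, 0.0545, 0.0196]
ft_force: [-0.5, -10.0, 0.4]
position: [0.5523, 0.0545, 0.0196]
ft_force: [0.6, -10.8, -0.3]
position: [0.5523, 0.0545, 0.0196]
ft_force: [-0.3, -10.7, 0.7]
```

```bash

python3 -m crank '[[0.002,0,0,0,0,0,-1],[0.006,0,0,0,0,0,-1],[0.02,0,0,0,0,0,-1],[0.05,0,0,0,0,0,-1],[0.1,0,0,0,0,0,-1],[0.15,-0.05,0,0,0,0,-1],[0.2,-0.15,0,0,0,0,-1],[0.25,-0.25,0,0,0,0,-1],[0.3,-0.3,0,0,0,0,-1],[0.3,-0.3,0,0,0,0,-1]]'
python3 - <<'E'
from h import *
for n in('top','side','wrist'): cv2.imwrite(f'pics/{n}F.png',vision.camera(n))
a=cv2.imread('pics/sideF.png');b=cv2.imread('pics/topF.png')
cv2.imwrite('pics/sideFz.png',cv2.resize(a[205:325,205:345],None,fx=5,fy=5,interpolation=cv2.INTER_CUBIC))
E
```

```text
time: 19.58
position: [0.5638, -0.0958, 0.1718]
tool_rot: [-0.515, 0.482, -0.486, 0.517]
ft_force: [-0.2, -0.3, -1.1]
grip_width: 0.0007
```

View pics/sideFz.png

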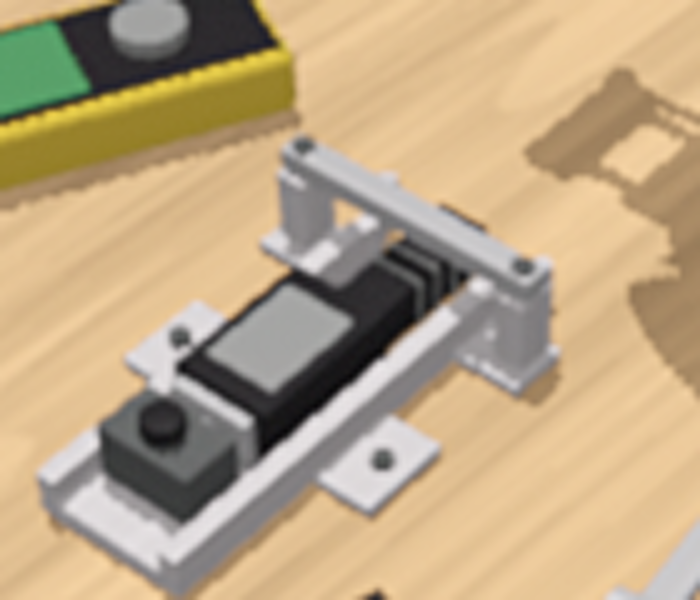

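View pics/topF.png

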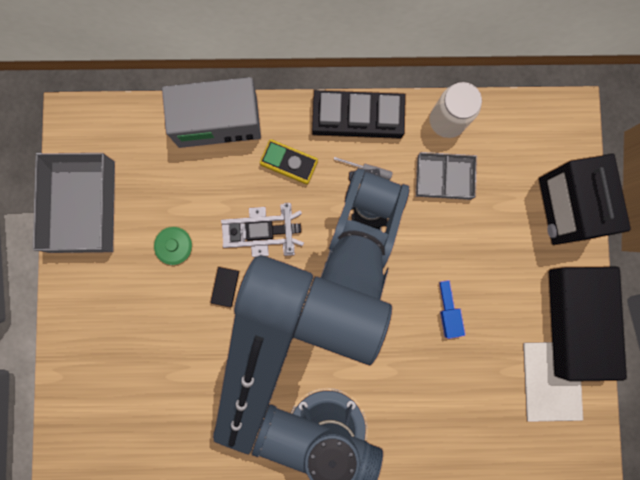

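View pics/wristF.png

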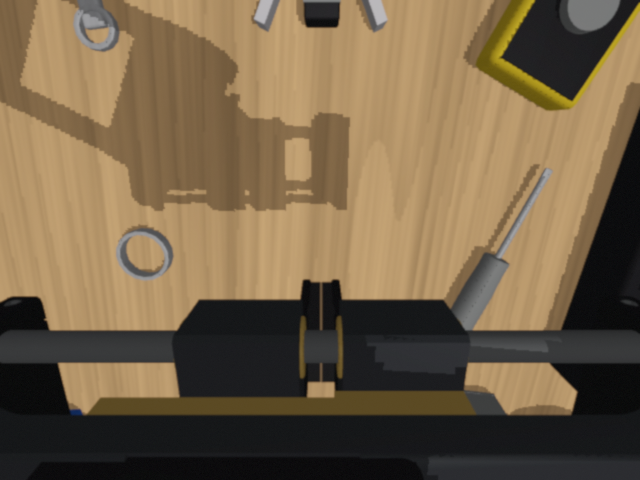

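```bash
python3 -m crank '[[0,0,0,0,0,0,-1],[0,0,0,0,0,0,-1],[0,0,0,0,0,0,-1],[0,0,0,0,0,0,-1]]' | head -2
python3 -c "
from rig import robot
print(robot.hand_in())"
```

```text
time: 20.23
position: [0.562, -0.093, 0.1693]
the job is handed in; nothing more can be done
None
```

I gripped the black pack by its tail and slid it flat along the bench to the front of the gauge. I lined it up with the lane and guided its tall body under the bar. Then I let go and pushed it from behind the tail, with the fingers closed, up to the sprung stop.

**Press:** Sliding it took about 1.5 N. At the stop, the wrist read 10 to 11 N for just over a second, so the stop itself felt roughly 9 to 10 N. The highest wrist reading printed was 10.8 N.

**Final check:** I backed off and handed in at about 20 s. The last pictures show the pack flat in the lane, its tall body clear of the bar and its front at the stop, with the gripper well away from it. The bystanders I could see were where they started; the hose clamp, screwdriver and wrench show in the last wrist picture. I judged this by eye and did not measure them.

No check failed. Lane-centre estimates from the different cameras differed by 1 to 3 mm, within the calibration error. I did not re-measure the pack's exact resting position after backing off.

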